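# Open the film reader's shutter and hold the sample over its window

## Task

First press the film reader's sprung lever all the way down until it catches and stays down by itself, which draws the dust shutter off the window. Then pick the sample carrier out of the tray by its upright fin, carry it over the rack of bottles, and hold it upright and still about 1 cm above the reader's window frame, centred on the window with its long side along the window's long side; the carrier must never touch the reader, and the bottles and the jar must not be disturbed. Finish while still holding the carrier there in the gripper: do not put it down or let go.

Things in the scene. Friction and masses are not known exactly. Their poses are not given: they have to be found in the camera images.
- reader: Film reader, a fixed bench instrument: white and grey housing 200 (x) x 150 (y) x 76 mm high. Origin: centre of its underside, on the bench. Its +x points away from the lever end. It may stand left or right of the bottle rack, with any yaw within 0.35 rad. The lever stands at its -x end.
- window (a point): Centre of the rectangular window in the reader's top, level with the top of the grey frame round it: 76 mm above the bench, 25 mm towards the reader's +x from its origin. Opening 66 mm along x (long side), 46 mm along y; the glass lies 5 mm lower, and an aluminium dust shutter covers it until the lever is down. Axes parallel to the reader's.
- lever (a joint): The reader's lever, hinged level along the reader's y, 60 mm towards -x of its origin and 74 mm above the bench; it reaches out beyond the -x end. 0 = raised 0.55 rad above level; grows as pressed, to 0.6 = stop, fully down. A spring resists with about 5 N at the pad at first, fading to none near 0.4 rad; past that it snaps to the stop and stays by itself (4 N upward would free it).
- lever_pad (a point): Middle of the upper face of the black pad (40 mm along x, 44 mm wide, 10 mm thick) at the lever's end, 85 mm from the hinge. It moves down in an arc about the hinge: 123 mm above the bench raised, 75 mm fully down; 70 mm (raised) to 85 mm (down) horizontally from the hinge. Press it from above with closed fingers.
- sample_center (a point): Centre of the loose sample carrier, half-way up: an aluminium base plate 60 (x) x 40 (y) x 6 mm with an upright fin 30 (x) x 12 (y) mm standing on its middle, 56 mm high in all; about 0.1 to 0.2 kg. The carrier's underside is 28 mm below this point. x is its long side, z up. Grip the fin across its 12 mm (along y).
- sample: The same sample carrier; origin at the centre of its underside.
- tray: Fixed shallow grey tray, 160 (x) x 130 (y) x 16 mm high, 4 mm walls and floor, in which the carrier lies near the middle. Origin: centre of its underside.
- rack: Fixed white bottle rack, a divided box 250 (x) x 62 (y) x 50 mm high with four cells, always standing between tray and reader. Origin: centre of its underside. The bottles standing in it reach 130 mm above the bench.
- bottle1: Loose amber bottle, 44 mm across, 125 mm high, in the rack's end cell nearest the robot. Origin: centre of its foot. A bystander.
- bottle2: Loose white bottle, 44 mm across, 110 mm high, in the rack's second cell. Origin: centre of its foot. A bystander.
- bottle3: Loose amber bottle, 44 mm across, 125 mm high, in the rack's far end cell. Origin: centre of its foot. A bystander.
- jar: Loose white jar, 56 mm across, 60 mm high, on the bench beyond the rack. Origin: centre of its foot. A bystander.
There are look-alikes about, which are no part of the job. What is shaped like the sample but blue is not meant.

How it is judged:
By the outcome, as a careful person would: the job done as asked, in the order asked, and still so for the second after the job is handed in, while the arm keeps its last pose, push and grip.
It also fails if it takes over 64 s, if anything falls off the work surface, if the arm or the gripper's body presses on something with over 40 N, if the wrist force passes 120 N, or if a joint passes its speed limit or range.

## Robot

A 7-joint arm with a two-finger parallel gripper is mounted at the origin on the work surface. World frame = base frame: x ahead of the robot, y to its left, z up, the work surface at z = 0. Lengths are in m, angles in rad, forces in N, time in s.
With the tool pointing down it reaches from about 0.425 to 0.875 m from the base axis. Payload 4.7 kg.
Tool frame: the origin (TCP) lies midway between the tips of the shut fingers; the grasp point (between the pads) lies 19 mm behind it; z points along the fingers, y is the direction in which the jaws open and shut (so a half turn about z gives the same grasp; the last joint's range is limited). The gripper opens to 87 mm and grips with 3 to 60 N. Pads are 19 mm wide; open, the fingers measure 117 mm over their backs; the gripper's body (75 mm by 190 mm) begins 51 mm behind the grasp point.
Start: joints at [-1.221, 0.321, -0.07, 1.45, 0.023, 1.371, -0.057], TCP at [0.214, 0.614, 0.223] pointing down, gripper open.
Joint ranges: [-2.86, 2.86], [-0.3, 2.09], [-1.38, 1.24], [0.06, 2.45], [-1.56, 4.7], [0.09, 2.05], [-2.69, 2.69]. Speed limits (rad/s): [2.57, 2.57, 3.14, 3.14, 3.14, 3.14, 3.14].

## Interface

Orientations are given as a rotation vector (axis times angle).
In Python, from bench import monitor, eyes, order gives the robot as it stands. The module is installed in compiled form; this text tells all that it offers.
- The arm moves only by the shell command python3 -m pendant 'ROWS' [FORCE]. ROWS is JSON, a list of rows, each a list of 3 entries, a list of its own where there are three numbers: the turn, a rotation vector about the tool's x, y, z in degrees, then the shift along the tool's x, y, z in m, then the gripper command: -1 is fully open, 1 is shut, values between are in proportion. In form: [[[rx, ry, rz], [tx, ty, tz], hand], ...]. A call has 1 to 8 rows; each row shifts and turns the commanded pose from where the row before left it, along the tool's axes as they then stand; what a row does not reach is not made up. A row lasts 1/8 s, in which the tool goes at most 62.5 mm and 10.7 degrees, less where a joint would pass 70% of its speed; a pose out of reach is approached as far as the arm can. A call is refused whole if a number of a shift passes 0.0625 or a number of a turn 10.7, either way. A call with a gripper value outside its range is refused whole. The fingers move at their own pace and stop on an object; FORCE is the grip in N (left out, the last holds). Time passes only in rows, so rows that do not move let the fingers close. It gives the time, the measured TCP pose, the force and the opening at its end, in the units of the state.
- monitor.get_state(): the state, without advancing time (a new reading comes with each control period).
- eyes.get_image(name): name is "scene" or "top"; returns a dict with "color" (400x640x3 uint8, red, green, blue), "range_z" (400x640 float32, m along the optical axis (not along the pixel's ray), 0 where there is no reading), "fx", "fy", "cx", "cy" (pixels), "world_to_cam" (4x4, takes a point from world to camera coordinates). Camera axes: x right, y up, looking along -z (the intrinsics and any distortion apply to the point x, -y, -z); pixel columns grow to the right and rows downward; lengths in m; the calibration is good to about 2 mm. A picture is of the moment at which its call begins.
- order.close_job(): hands the job in, once; it reports no verdict.
The state is a dict: "time": time; "joint_positions": joint angles; "qd": joint speeds; "joint_torque": joint torques, N m; "position": TCP position; "tool_rot": TCP orientation; "ft_force": force on the tool from outside, world axes, zero at the start; "torque": the same for the moment, N m; "grip_width": opening from 0.0 (shut) to 1.0 (fully open).
Only numpy, scipy, OpenCV 4.12 (cv2) and the standard library are available. Lean on these libraries where they do the work, as an engineer would, in place of code of your own. Each camera call takes 0.05 s, during which the arm holds its last target.

## Working session

There is one attempt and no reset: what is moved stays moved. The work goes in short steps, Python scripts to look and compute and a shell command to move; the robot and the scene stay as the last step left them, time stands still between calls to the robot, and variables do not carry over. Pictures are saved under pics/ and viewed, and the job is handed in when it is done.

```bash
mkdir -p pics
cat > h.py <<'E'
import numpy as np,cv2
from bench import monitor,eyes,order
def grab(n,tag):
    d=eyes.get_image(n); cv2.imwrite(f'pics/{tag}.png',d['color'][:,:,::-1]); np.savez(f'{tag}.npz',**d); return d
def load(tag): return np.load(f'{tag}.npz')
def cloud(d):
    z=d['range_z']; v,u=np.mgrid[0:z.shape[0],0:z.shape[1]]
    x=(u-d['cx'])/d['fx']*z; y=(v-d['cy'])/d['fy']*z
    P=np.stack([x,-y,-z,np.ones_like(z)],-1)
    W=P@np.linalg.inv(d['world_to_cam']).T
    W=W[...,:3]; W[z==0]=np.nan; return W
def proj(d,p):
    c=d['world_to_cam']@np.append(p,1); return d['cx']+d['fx']*c[0]/-c[2], d['cy']+d['fy']*(-c[1])/-c[2]
E
python3 - <<'E'
from h import *
for n in('scene','top'):
    d=grab(n,n+'0'); print(n,{k:(d[k] if np.size(d[k])<20 else d[k].shape) for k in d if k not in('color','range_z')})
s=monitor.get_state(); print(s)
E
```

```text
scene {'fx': 367.71457502615374, 'fy': 367.71457502615374, 'cx': 320.21128282932153, 'cy': 200.2348457648924, 'world_to_cam': array([[ 0.57986203,  0.81465854, -0.00956505, -0.29858918],
       [-0.45983853,  0.33695278,  0.82159075,  0.20551881],
       [ 0.67253889, -0.4720109 ,  0.56999751, -1.48608965],
       [ 0.        ,  0.        ,  0.        ,  1.        ]])}
top {'fx': 397.82988827288347, 'fy': 397.82988827288347, 'cx': 316.5014606871069, 'cy': 194.4515118703493, 'world_to_cam': array([[ 6.28200368e-04, -9.99989600e-01,  4.51720062e-03,
        -5.89748044e-02],
       [ 9.81007123e-01,  1.49246774e-03,  1.93965967e-01,
        -6.19822761e-01],
       [-1.93970691e-01,  4.30955650e-03,  9.80997859e-01,
        -1.03309542e+00],
       [ 0.00000000e+00,  0.00000000e+00,  0.00000000e+00,
         1.00000000e+00]])}
{'time': 0.1, 'joint_positions': array([-1.22089052,  0.32171951, -0.07007047,  1.45152676,  0.02257385,
        1.37078501, -0.05690486]), 'qd': array([ 4.62909218e-05,  2.03637972e-04, -2.03475642e-03, -2.45784995e-03,
       -8.90842677e-04, -1.56879235e-03, -4.68610179e-04]), 'joint_torque': array([-7.29861422e-04, -4.92567551e+01, -4.06101560e-01, -3.13399923e+01,
       -6.43468439e-02,  3.95039935e-02,  6.10413053e-05]), 'position': array([0.21408179, 0.61322737, 0.221603  ]), 'tool_rot': array([-5.24967262e-01, -3.09721008e+00,  2.57505540e-03]), 'ft_force': array([-0.27245778,  0.02521683, -0.91439111]), 'torque': array([-0.02459425, -0.08128794, -0.04661462]), 'grip_width': 1.0006053620515551}
```

View pics/scene0.png

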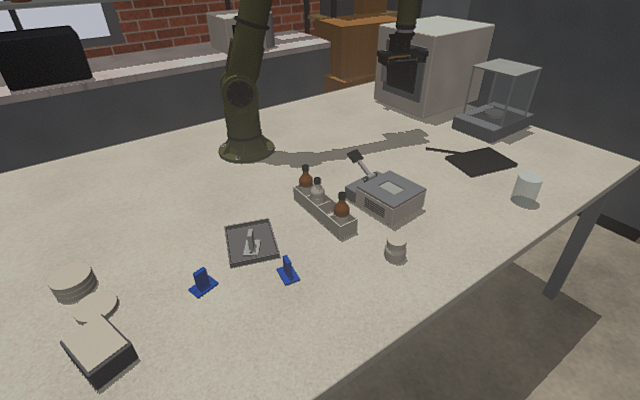

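View pics/top0.png

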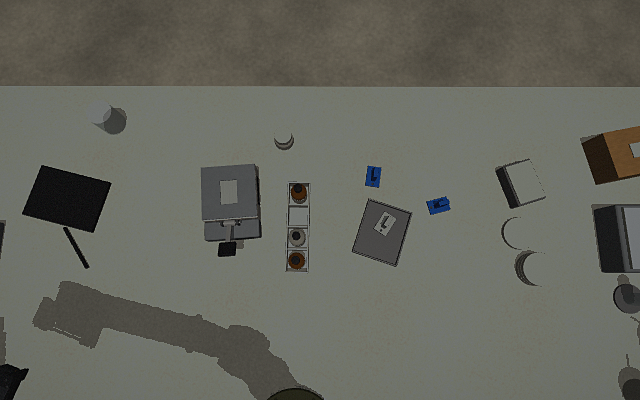

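The reader is at top (230,200), with its lever pad at (228,249). The rack is at (298,225), the tray at (383,232) and the jar at (284,140).

Things that could be taken for the sample:
- the grey one in the tray, top (385,223), scene (252,243)
- blue ones at top (373,176) and (438,205), scene (289,270) and (203,283)

The description points to the aluminium one in the tray. I'll check it in a close crop.

Run:
```python
from h import *
d=load('top0')
a=cv2.convertScaleAbs(d['color'][:,:,::-1],alpha=1.6)
c1=cv2.resize(a[190:275,345:425],None,fx=5,fy=5,interpolation=cv2.INTER_CUBIC)
c2=cv2.resize(a[155:265,190:265],None,fx=5,fy=5,interpolation=cv2.INTER_CUBIC)
h=max(c1.shape[0],c2.shape[0]); 
p=lambda c:cv2.copyMakeBorder(c,0,h-c.shape[0],0,0,0)
cv2.imwrite('pics/crop0.png',np.hstack([p(c1),p(c2)]))
W=cloud(d)
def f(m,name,rect=True):
    P=W[m]; (cx,cy),sz,an=cv2.minAreaRect(P[:,:2].astype(np.float32)); print(name,len(P),np.round([cx,cy],4),np.round(sz,4),round(an,2),np.round(P.mean(0),4),'z',np.round(np.nanpercentile(P[:,2],[2,50,98]),4))
v,u=np.mgrid[0:400,0:640]
box=lambda u0,u1,v0,v1:(u>=u0)&(u<u1)&(v>=v0)&(v<v1)&np.isfinite(W[...,2])
z=W[...,2]
T=box(345,420,190,275)
f(T&(z>.045),'fin'); f(T&(z>.0065)&(z<.02),'trayish'); 
c=d['color'].astype(int); br=c.sum(-1)
R=box(190,265,155,265)
f(R&(z>.066)&(z<.08),'readertop'); f(R&(z>.085),'lever hi'); f(R&(z>.115),'pad')
f(box(275,320,170,275)&(z>.02),'rack');f(box(275,320,170,275)&(z>.1),'bot')
f(box(268,300,125,155)&(z>.05),'jar')
for p in [(228,249),(229,192),(385,223),(390,217),(378,230)]: print(p,np.round(W[p[1],p[0]],4))
```

```text
fin 55 [ 0.5471 -0.2522] [0.0121 0.0304] 54.77 [ 0.5461 -0.2514  0.0589] z [0.0497 0.0596 0.0633]
trayish 684 [ 0.5272 -0.2305] [0.1589 0.1603] 71.33 [ 0.5292 -0.2481  0.0118] z [0.0066 0.0114 0.0188]
readertop 2988 [0.6153 0.1804] [0.1682 0.1496] 4.04 [0.6219 0.1806 0.0751] z [0.0685 0.0753 0.0792]
lever hi 333 [0.4954 0.172 ] [0.092  0.0437] 6.46 [0.4778 0.1691 0.1171] z [0.0863 0.1207 0.1327]
pad 228 [0.469 0.169] [0.0387 0.0437] 6.25 [0.4659 0.1679 0.1246] z [0.1156 0.1249 0.1327]
rack 1286 [ 0.5343 -0.0058] [0.062  0.2486] 88.93 [ 0.5299 -0.0058  0.0695] z [0.0226 0.064  0.1297]
bot 184 [ 0.5321 -0.006 ] [0.0205 0.2041] 88.85 [ 0.5234 -0.0062  0.1223] z [0.1013 0.1268 0.1316]
jar 239 [0.7922 0.0381] [0.0469 0.0479] 31.39 [0.7917 0.0382 0.0593] z [0.0542 0.0594 0.0636]
(228, 249) [0.467  0.1644 0.1252]
(229, 192) [0.6238 0.1796 0.0734]
(385, 223) [ 0.5413 -0.2444  0.06  ]
(390, 217) [ 0.5576 -0.2583  0.0611]
(378, 230) [ 0.5277 -0.233   0.0086]
```

View pics/crop0.png

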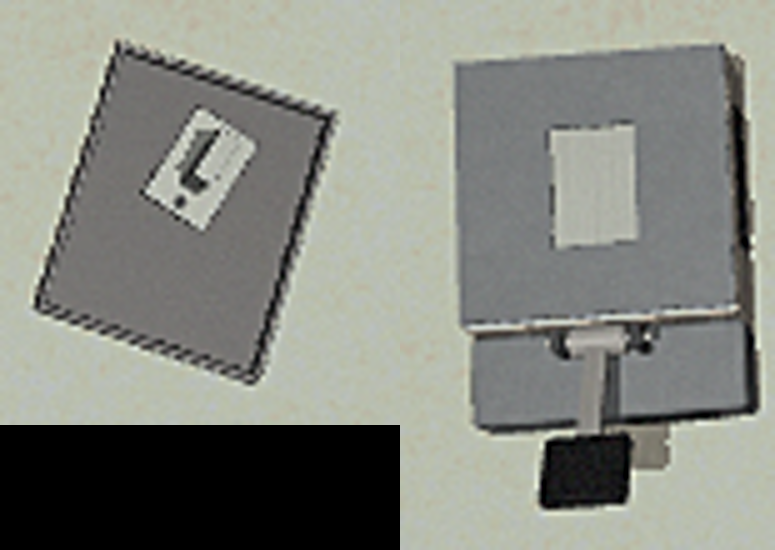

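Left crop: the silver carrier with its upright fin, at crop (203,165), so the choice is confirmed. Right crop: the shutter covers the window, centred at (594,186), and the black pad is at (586,470).

Run:
```python
from h import *
from scipy.spatial.transform import Rotation as R
d=load('top0'); W=cloud(d)
def bp(u,v,z):
    Ti=np.linalg.inv(d['world_to_cam']); r=Ti[:3,:3]@np.array([(u-d['cx'])/d['fx'],-(v-d['cy'])/d['fy'],-1]); o=Ti[:3,3]; return (o+r*(z-o[2])/r[2])[:2]
def crop(pts,ou,ov,z): return np.array([bp(ou+(a+.5)/5-.5,ov+(b+.5)/5-.5,z) for a,b in pts])
s=crop([(148,128),(235,125),(240,242),(153,248)],190,155,.075); print('win',s.round(4),s.mean(0).round(4))
e=(s[0]+s[1]-s[2]-s[3]);print(np.degrees(np.arctan2(e[1],e[0])))
t=crop([(55,63),(323,45),(340,308),(63,330)],190,155,.074); print('top',t.round(4)); e=t[0]-t[1];print('yaw',np.degrees(np.arctan2(-e[0],e[1])))
e=(t[0]+t[1]-t[2]-t[3]);print(np.degrees(np.arctan2(e[1],e[0])))
b=crop([(200,105),(258,147),(205,231),(140,190)],345,190,.010); print('base',b.round(4),b.mean(0).round(4)); e=b[0]+b[1]-b[2]-b[3];print(np.degrees(np.arctan2(e[1],e[0])))
z=W[...,2];v,u=np.mgrid[0:400,0:640]
m=(u>345)&(u<420)&(v>190)&(v<275)&(z>.045)
P=W[m]; P=P[P[:,2]>.055]; rc=cv2.minAreaRect(P[:,:2].astype(np.float32)); print(rc, cv2.boxPoints(rc))
# same from scene camera
d2=load('scene0');W2=cloud(d2);
m=(np.hypot(W2[...,0]-.547,W2[...,1]+.252)<.03)&(W2[...,2]>.03); P=W2[m]; print('scene fin',len(P),P.mean(0),cv2.minAreaRect(P[:,:2].astype(np.float32)))
m=(np.abs(W2[...,0]-.622)<.13)&(abs(W2[...,1]-.18)<.1)&(abs(W2[...,2]-.074)<.006);print('scene top',cv2.minAreaRect(W2[m][:,:2].astype(np.float32)))
print(R.from_rotvec(monitor.get_state()['tool_rot']).as_matrix().round(3))
```

```text
win [[0.6563 0.2074]
 [0.6581 0.16  ]
 [0.5932 0.1547]
 [0.5899 0.2015]] [0.6244 0.1809]
4.852639126875776
top [[0.6932 0.2605]
 [0.7037 0.1135]
 [0.5575 0.0999]
 [0.5454 0.2478]]
yaw 4.096660531139011
5.12528962812258
base [[ 0.5832 -0.2533]
 [ 0.559  -0.2855]
 [ 0.5112 -0.2538]
 [ 0.5344 -0.2176]] [ 0.5469 -0.2526]
-34.9140531460144
((0.5471624135971069, -0.25218096375465393), (0.012059464119374752, 0.03037779964506626), 54.396217346191406) [[ 0.5313025  -0.24824089]
 [ 0.5560016  -0.26592612]
 [ 0.5630223  -0.25612104]
 [ 0.5383232  -0.2384358 ]]
scene fin 91 [ 0.55559136 -0.25394781  0.04892341] ((0.550942599773407, -0.25196561217308044), (0.01206502877175808, 0.033426433801651), 56.87275695800781)
scene top ((0.6140173673629761, 0.18183472752571106), (0.18071505427360535, 0.15255600214004517), 4.265221118927002)
[[-0.944  0.33  -0.   ]
 [ 0.33   0.944 -0.002]
 [-0.    -0.002 -1.   ]]
```

```bash
cat >> h.py <<'E'
from scipy.spatial.transform import Rotation as Rn
def to(p,yaw_y=None):
    s=monitor.get_state(); M=Rn.from_rotvec(s['tool_rot']).as_matrix()
    print('t',round(s['time'],2),'pos',s['position'].round(4),'F',s['ft_force'].round(1),'grip',round(s['grip_width'],3),'yAng',np.degrees(np.arctan2(M[1,1],M[0,1])).round(2),'zax',M[:,2].round(4))
    print('  tool shift',(M.T@(np.array(p)-s['position'])).round(4), 'dist',np.linalg.norm(np.array(p)-s['position']).round(4))
E
python3 -m pendant '[[[0,0,0],[-0.038,-0.034,0],1],[[0,0,0],[-0.038,-0.034,0],1],[[0,0,0],[-0.038,-0.034,0],1],[[0,0,0],[-0.038,-0.034,0],1],[[0,0,0],[-0.038,-0.034,0],1],[[0,0,0],[-0.038,-0.034,0],1],[[0,0,0],[-0.038,-0.034,0],1],[[0,0,0],[-0.038,-0.034,0],1]]' 20
python3 -c "
from h import *
to([.460,.1675,.16])"
```

```text
time: 1.1
position: [0.412, 0.255, 0.2223]
tool_rot: [-0.525, -3.097, 0.0]
ft_force: [0.8, 1.7, 0.3]
grip_width: 0.174
t 1.1 pos [0.412  0.255  0.2223] F [0.8 1.7 0.3] grip 0.174 yAng 70.77 zax [-2.e-04  0.e+00 -1.e+00]
  tool shift [-0.0742 -0.0668  0.0623] dist 0.1177
```

```bash
python3 -m pendant '[[[0,0,0],[-0.037,-0.0335,0],1],[[0,0,0],[-0.037,-0.0335,0],1],[[0,0,0],[0,0,0.03],1],[[0,0,0],[0,0,0.032],1],[[0,0,0],[0,0,0],1],[[0,0,0],[0,0,0],1]]'
python3 -c "
from h import *
to([.460,.1675,.13])
grab('scene','s1')
d=load('s1');cv2.imwrite('pics/s1c.png',cv2.resize(d['color'][120:250,280:450,::-1],None,fx=4,fy=4,interpolation=cv2.INTER_CUBIC))"
```

```text
time: 1.85
position: [0.4599, 0.1694, 0.1615]
tool_rot: [0.524, 3.097, 0.001]
ft_force: [0.3, -0.6, -0.4]
grip_width: 0.001
t 1.85 pos [0.4599 0.1694 0.1615] F [ 0.3 -0.6 -0.4] grip 0.001 yAng 70.78 zax [ 1.e-03  4.e-04 -1.e+00]
  tool shift [-0.0007 -0.0018  0.0315] dist 0.0316
```

View pics/s1c.png

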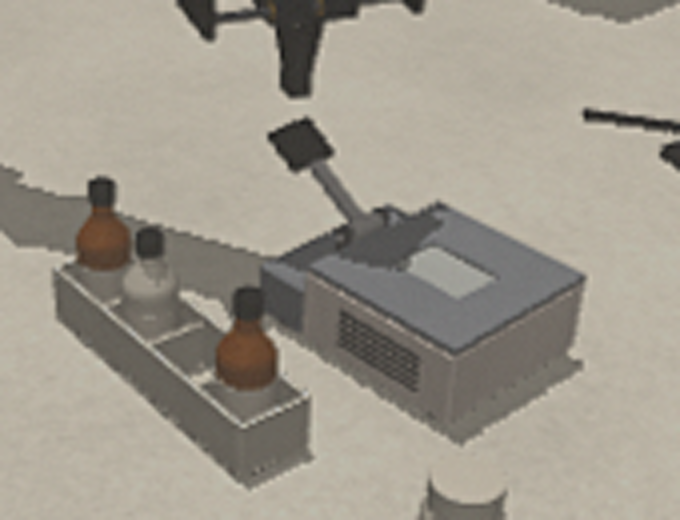

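The closed fingers, crop (295,90), hang straight above the raised pad at (300,145). Pressing now.

```bash
python3 -m pendant '[[[0,0,0],[0,0,0.02],1],[[0,0,0],[0,0,0.014],1],[[0,0,0],[0,0,0.008],1],[[0,0,0],[0,0,0.008],1],[[0,0,0],[0,0,0.008],1],[[0,0,0],[0,0,0.008],1]]'
python3 -m pendant '[[[0,0,0],[0,0,0.006],1],[[0,0,0],[0,0,0.006],1],[[0,0,0],[0,0,0.005],1]]'
python3 -c "
from h import *
to([.460,.1675,.13])"
```

```text
time: 2.65
position: [0.4596, 0.1692, 0.0942]
tool_rot: [0.525, 3.097, 0.001]
ft_force: [-0.0, -1.2, 0.4]
grip_width: 0.012
time: 3.02
position: [0.4593, 0.169, 0.077]
tool_rot: [-0.525, -3.097, 0.0]
ft_force: [-0.3, -0.9, 0.3]
grip_width: 0.007
t 3.02 pos [0.4593 0.169  0.077 ] F [-0.3 -0.9  0.3] grip 0.007 yAng 70.76 zax [-2.e-04 -2.e-04 -1.e+00]
  tool shift [-0.0011 -0.0012 -0.053 ] dist 0.053
```

```bash
python3 -m pendant '[[[0,0,0],[0,0,0.003],1],[[0,0,0],[0,0,0.003],1],[[0,0,0],[0,0,0],1]]'
python3 -c "
from h import *
grab('scene','s2')
d=load('s2');cv2.imwrite('pics/s2c.png',cv2.resize(d['color'][120:250,280:450,::-1],None,fx=4,fy=4,interpolation=cv2.INTER_CUBIC))"
```

```text
time: 3.4
position: [0.4594, 0.1691, 0.075]
tool_rot: [-0.525, -3.096, -0.001]
ft_force: [-10.8, -4.8, 26.5]
grip_width: 0.002
```

View pics/s2c.png

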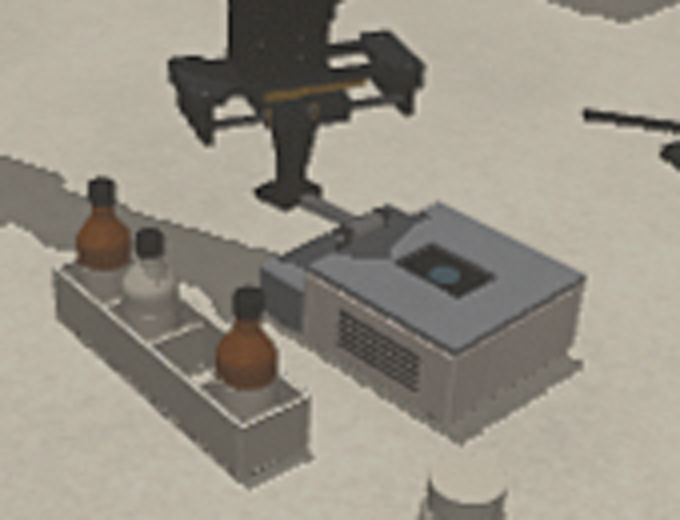

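The lever is down at its stop (pad at z 0.075). The shutter is off and the dark window shows at crop (447,270). Now I'll lift clear.

```bash
python3 -m pendant '[[[0,0,0],[0,0,-0.01],1],[[0,0,0],[0,0,-0.03],1],[[0,0,0],[0,0,-0.05],1],[[0,0,0],[0,0,-0.05],1],[[0,0,0],[0,0,-0.03],1],[[0,0,0],[0,0,0],1]]'
python3 -c "
from h import *
to([.547,-.252,.24])
grab('scene','s3')
d=load('s3');cv2.imwrite('pics/s3c.png',cv2.resize(d['color'][120:250,280:450,::-1],None,fx=4,fy=4,interpolation=cv2.INTER_CUBIC))"
```

```text
time: 4.2
position: [0.461, 0.1697, 0.2442]
tool_rot: [0.524, 3.093, 0.006]
ft_force: [-0.4, 0.4, -0.4]
grip_width: 0.009
t 4.2 pos [0.461  0.1697 0.2442] F [-0.4  0.4 -0.4] grip 0.009 yAng 70.76 zax [ 0.0049  0.0028 -1.    ]
  tool shift [-0.2202 -0.3698  0.0034] dist 0.4304
```

View pics/s3c.png

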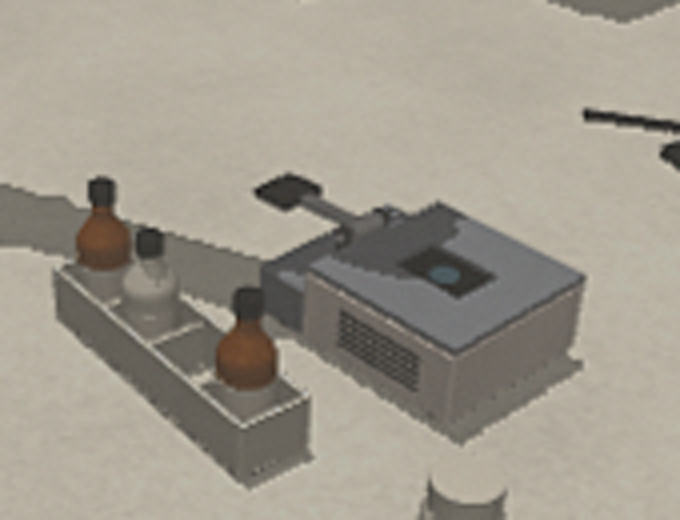

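The lever stays down by itself, with its pad at crop (288,190), and the window is open.

```bash
python3 -m pendant '[[[0,0,0],[-0.0275,-0.046,0],1],[[0,0,0],[-0.0275,-0.046,0],1],[[0,0,0],[-0.0275,-0.046,0],1],[[0,0,0],[-0.0275,-0.046,0],1],[[0,0,0],[-0.0275,-0.046,0],0],[[0,0,0],[-0.0275,-0.046,0],-0.3],[[0,0,0],[-0.0275,-0.046,0],-0.3],[[0,0,0],[-0.0275,-0.046,0],-0.3]]'
python3 -m pendant '[[[0,0,7.9],[0,0,0],-0.3],[[0,0,7.9],[0,0,0],-0.3],[[0,0,0],[0,0,0],-0.3],[[0,0,0],[0,0,0],-0.3]]'
python3 -c "
from h import *
to([.547,-.252,.12])"
```

```text
time: 5.25
position: [0.5454, -0.252, 0.2396]
tool_rot: [-0.524, -3.095, -0.0]
ft_force: [0.4, -0.2, -0.8]
grip_width: 0.373
time: 5.75
position: [0.5455, -0.2505, 0.2406]
tool_rot: [-0.942, -2.996, 0.0]
ft_force: [0.4, -0.0, -0.3]
grip_width: 0.648
t 5.75 pos [ 0.5455 -0.2505  0.2406] F [ 0.4 -0.  -0.3] grip 0.648 yAng 55.1 zax [-1.5e-03  4.0e-04 -1.0e+00]
  tool shift [-0.0023 -0.0003  0.1206] dist 0.1206
```

```bash
python3 -m pendant '[[[0,0,0],[-0.002,0,0.04],-0.3],[[0,0,0],[0,0,0.04],-0.3],[[0,0,0],[0,0,0.04],-0.3],[[0,0,0],[0,0,0.03],-0.3],[[0,0,0],[0,0,0],-0.3],[[0,0,0],[0,0,0],-0.3]]'
python3 -c "
from h import *
to([.547,-.252,.033])
d=grab('scene','s4')
cv2.imwrite('pics/s4c.png',cv2.resize(d['color'][180:290,190:310,::-1],None,fx=5,fy=5,interpolation=cv2.INTER_CUBIC))"
```

```text
time: 6.5
position: [0.5482, -0.2524, 0.0928]
tool_rot: [0.944, 2.995, -0.0]
ft_force: [0.2, 0.3, 0.4]
grip_width: 0.651
t 6.5 pos [ 0.5482 -0.2524  0.0928] F [0.2 0.3 0.4] grip 0.651 yAng 55.0 zax [ 1.6e-03 -6.0e-04 -1.0e+00]
  tool shift [ 0.0013 -0.0003  0.0598] dist 0.0598
```

View pics/s4c.png

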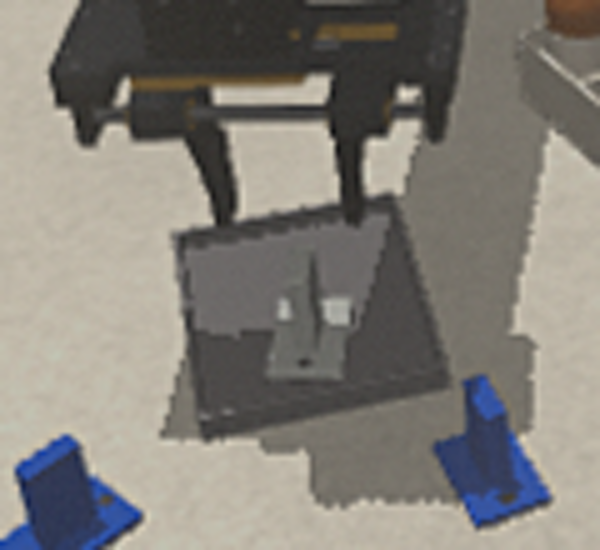

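The fingers, crop (225,215) and (352,215), straddle the fin at (312,290). Down and grip.

```bash
python3 -m pendant '[[[0,0,0],[0.001,0,0.02],-0.3],[[0,0,0],[0,0,0.02],-0.3],[[0,0,0],[0,0,0.015],-0.3],[[0,0,0],[0,0,0.007],-0.3],[[0,0,0],[0,0,0],-0.3]]'
python3 -m pendant '[[[0,0,0],[0,0,0],0.4],[[0,0,0],[0,0,0],0.6],[[0,0,0],[0,0,0],1],[[0,0,0],[0,0,0],1],[[0,0,0],[0,0,0],1],[[0,0,0],[0,0,0],1]]' 25
python3 -c "
from h import *
to([.547,-.252,.033])"
```

```text
time: 7.18
position: [0.5463, -0.2515, 0.0288]
tool_rot: [-0.946, -2.995, 0.0]
ft_force: [0.5, -0.3, 0.2]
grip_width: 0.651
time: 7.92
position: [0.5467, -0.2514, 0.0296]
tool_rot: [0.946, 2.996, 0.0]
ft_force: [-0.3, 0.1, 0.5]
grip_width: 0.136
t 7.92 pos [ 0.5467 -0.2514  0.0296] F [-0.3  0.1  0.5] grip 0.136 yAng 54.96 zax [ 2.e-04  1.e-04 -1.e+00]
  tool shift [-0.0005 -0.0003 -0.0034] dist 0.0034
```

```bash
python3 -m pendant '[[[0,0,0],[0,0,0],1],[[0,0,0],[0,0,-0.01],1],[[0,0,0],[0,0,-0.02],1],[[0,0,0],[0,0,-0.035],1],[[0,0,0],[0,0,-0.04],1],[[0,0,0],[0,0,-0.04],1],[[0,0,0],[0,0,-0.04],1],[[0,0,0],[0,0,-0.025],1]]' 40
python3 -m pendant '[[[0,0,-5],[0,0,0],1],[[0,0,-6],[0,0,0],1],[[0,0,-6],[0,0,0],1],[[0,0,-6],[0,0,0],1],[[0,0,-6],[0,0,0],1],[[0,0,-6],[0,0,0],1],[[0,0,-4.7],[0,0,0],1],[[0,0,0],[0,0,0],1]]'
python3 -c "
from h import *
to([.624,.181,.24])
d=grab('scene','s5')
cv2.imwrite('pics/s5c.png',cv2.resize(d['color'][120:270,190:350,::-1],None,fx=4,fy=4,interpolation=cv2.INTER_CUBIC))"
```

```text
time: 8.93
position: [0.5471, -0.2523, 0.2435]
tool_rot: [0.946, 2.992, 0.001]
ft_force: [-0.2, -0.3, -0.6]
grip_width: 0.134
time: 9.93
position: [0.5466, -0.2518, 0.2409]
tool_rot: [-0.125, 3.138, -0.0]
ft_force: [0.1, -0.1, -2.1]
grip_width: 0.136
t 9.93 pos [ 0.5466 -0.2518  0.2409] F [ 0.1 -0.1 -2.1] grip 0.136 yAng 94.57 zax [ 1.4e-03 -2.0e-04 -1.0e+00]
  tool shift [-0.1117  0.4253  0.0009] dist 0.4397
```

View pics/s5c.png

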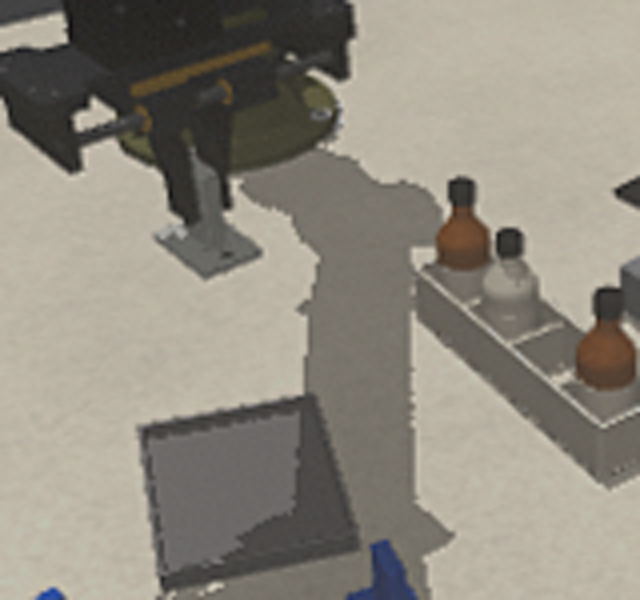

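The carrier hangs upright at crop (208,250), clear of the tray. Carrying it over the bottles: its underside is at about z 0.215 and the bottle tops at 0.13.

```bash
python3 -m pendant '[[[0,0,0],[-0.005,0.019,0],1],[[0,0,0],[-0.0107,0.0406,0],1],[[0,0,0],[-0.0107,0.0406,0],1],[[0,0,0],[-0.0107,0.0406,0],1],[[0,0,0],[-0.0107,0.0406,0],1],[[0,0,0],[-0.0107,0.0406,0],1],[[0,0,0],[-0.0107,0.0406,0],1],[[0,0,0],[-0.0107,0.0406,0],1]]'
python3 -m pendant '[[[0,0,0],[-0.0107,0.0406,0],1],[[0,0,0],[-0.0107,0.0406,0],1],[[0,0,0],[-0.0107,0.0406,0],1],[[0,0,0],[-0.005,0.019,0],1],[[0,0,0],[0,0,0],1],[[0,0,0],[0,0,0],1],[[0,0,0],[0,0,0],1]]'
python3 -c "
from h import *
to([.6242,.181,.13])
d=grab('scene','s6');cv2.imwrite('pics/s6c.png',cv2.resize(d['color'][60:250,280:450,::-1],None,fx=3,fy=3,interpolation=cv2.INTER_CUBIC))
d=grab('top','t6');cv2.imwrite('pics/t6c.png',cv2.resize(cv2.convertScaleAbs(d['color'][120:280,180:330,::-1],alpha=1.5),None,fx=3,fy=3,interpolation=cv2.INTER_CUBIC))
"
```

```text
time: 10.98
position: [0.6019, 0.0584, 0.2402]
tool_rot: [-0.125, 3.138, 0.0]
ft_force: [0.9, -0.0, -1.1]
grip_width: 0.134
time: 11.85
position: [0.6275, 0.198, 0.24]
tool_rot: [-0.122, 3.139, -0.001]
ft_force: [-0.4, -0.9, -1.5]
grip_width: 0.137
t 11.85 pos [0.6275 0.198  0.24  ] F [-0.4 -0.9 -1.5] grip 0.137 yAng 94.46 zax [ 5.e-04 -5.e-04 -1.e+00]
  tool shift [ 0.0047 -0.0166  0.1101] dist 0.1114
```

View pics/s6c.png

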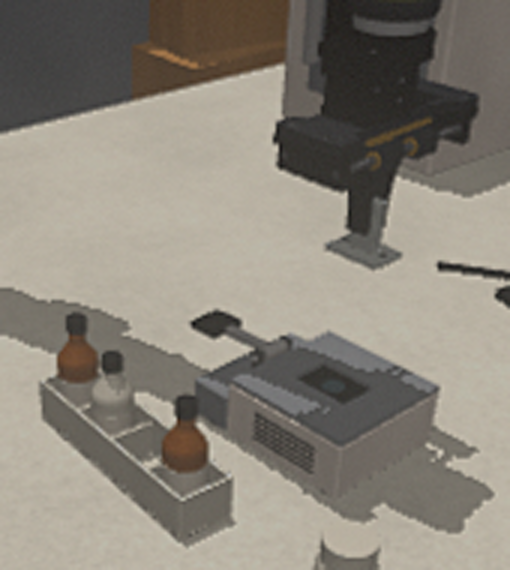

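View pics/t6c.png

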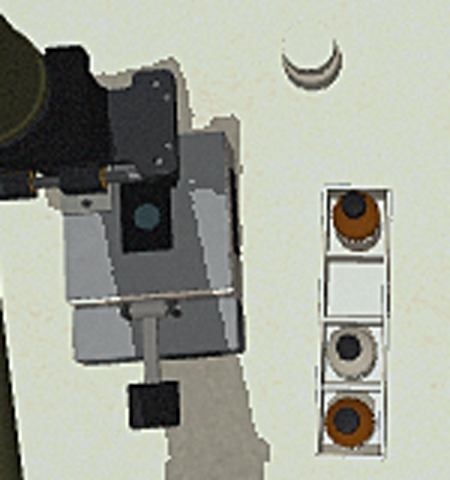

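The carrier is above and a little to +y of the window; the rack, bottles and lever are as before. I'll centre it and come down part-way.

```bash
python3 -m pendant '[[[0,0,0],[0.0025,-0.0085,0],1],[[0,0,0],[0.0022,-0.008,0],1],[[0,0,0],[0,0,0.03],1],[[0,0,0],[0,0,0.03],1],[[0,0,0],[0,0,0.025],1],[[0,0,0],[0,0,0.015],1],[[0,0,0],[0,0,0],1],[[0,0,0],[0,0,0],1]]'
python3 - <<'E'
from h import *
to([.6242,.181,.1118])
d=grab('scene','s7');cv2.imwrite('pics/s7c.png',cv2.resize(d['color'][130:240,330:440,::-1],None,fx=5,fy=5,interpolation=cv2.INTER_CUBIC))
W=cloud(d); z=W[...,2]
# carrier base top: expected height TCP-.0195
tz=monitor.get_state()['position'][2]-.0195
m=(abs(z-tz)<.006)&(np.hypot(W[...,0]-.624,W[...,1]-.181)<.045)
P=W[m];print(tz,len(P),P[:,2].mean(),cv2.minAreaRect(P[:,:2].astype(np.float32)))
b=np.argwhere(m);print(b.min(0),b.max(0))
E
```

```text
time: 12.95
position: [0.6247, 0.1838, 0.1408]
tool_rot: [-0.127, 3.137, 0.001]
ft_force: [-0.4, 0.5, -1.1]
grip_width: 0.138
t 12.95 pos [0.6247 0.1838 0.1408] F [-0.4  0.5 -1.1] grip 0.138 yAng 94.65 zax [ 1.9e-03  6.0e-04 -1.0e+00]
  tool shift [ 0.0008 -0.0027  0.029 ] dist 0.0292
0.12152563497672743 141 0.11973228146081923 ((0.6279593110084534, 0.182038813829422), (0.06194377318024635, 0.03983817994594574), 6.552326679229736)
[169 381] [181 405]
```

View pics/s7c.png

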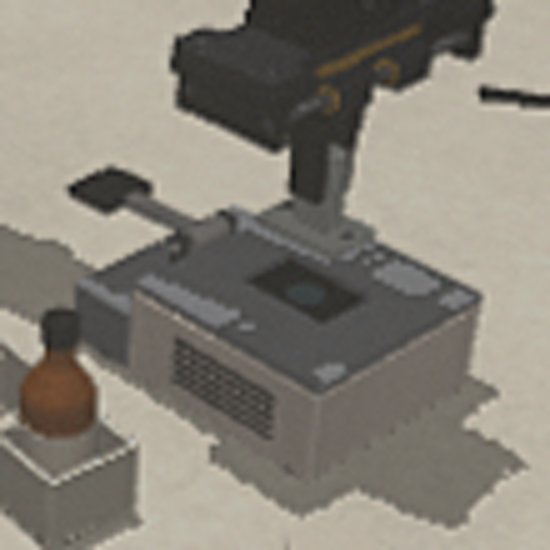

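Run:
```python
from h import *
d=load('s3')
def bp(u,v,z):
    Ti=np.linalg.inv(d['world_to_cam']); r=Ti[:3,:3]@np.array([(u-d['cx'])/d['fx'],-(v-d['cy'])/d['fy'],-1]); o=Ti[:3,3]; return (o+r*(z-o[2])/r[2])[:2]
a=d['color'][170:205,370:415,::-1]
cv2.imwrite('pics/win.png',cv2.resize(cv2.convertScaleAbs(a,alpha=1.5),None,fx=16,fy=16,interpolation=cv2.INTER_CUBIC))
s=np.array([bp(280+(x+.5)/4-.5,120+(y+.5)/4-.5,.076) for x,y in [(397,262),(430,243),(497,275),(458,298)]]);print(s.round(4),s.mean(0))
d=load('s7');a=d['color'][150:205,365:425,::-1]
cv2.imwrite('pics/pl.png',cv2.resize(cv2.convertScaleAbs(a,alpha=1.5),None,fx=10,fy=10,interpolation=cv2.INTER_CUBIC))
```

```text
[[0.5996 0.1589]
 [0.5944 0.1982]
 [0.657  0.2065]
 [0.662  0.1611]] [0.62825681 0.18117699]
```

View pics/win.png

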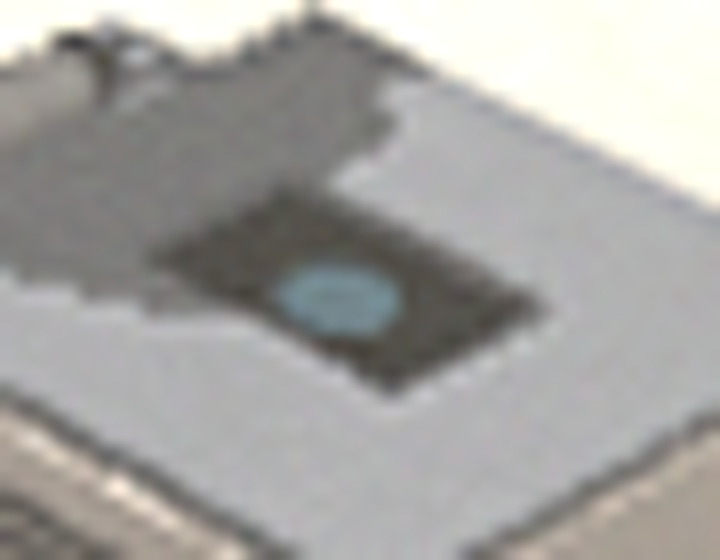

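View pics/pl.png

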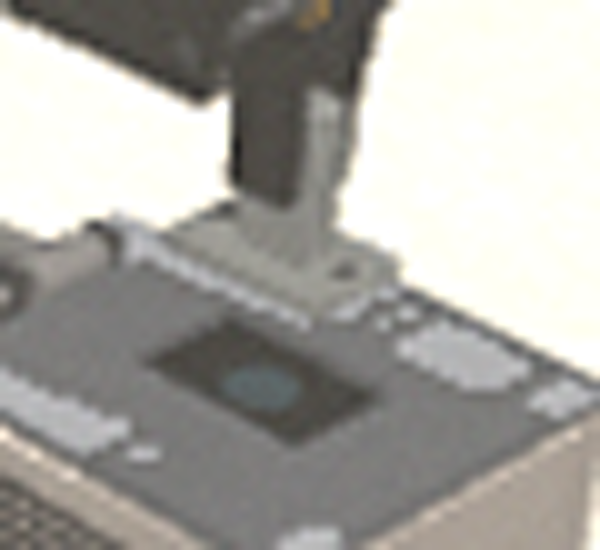

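In the scene camera, the window centre is (0.628,0.181) and the plate is at (0.628,0.182), so the offset between them is about 1 mm. I'll correct that and come down to 1 cm clearance.

```bash
python3 -m pendant '[[[0,0,0],[0,-0.0015,0.008],1],[[0,0,0],[0,0,0.008],1],[[0,0,0],[0,0,0.007],1],[[0,0,0],[0,0,0.005],1],[[0,0,0],[0,0,0],1],[[0,0,0],[0,0,0],1],[[0,0,0],[0,0,0],1],[[0,0,0],[0,0,0],1]]'
python3 - <<'E'
from h import *
to([.6246,.182,.1118])
d=grab('scene','s8');cv2.imwrite('pics/s8c.png',cv2.resize(cv2.convertScaleAbs(d['color'][140:220,340:440,::-1],alpha=1.4),None,fx=7,fy=7,interpolation=cv2.INTER_CUBIC))
W=cloud(d); z=W[...,2]
tz=monitor.get_state()['position'][2]-.0195
m=(abs(z-tz)<.006)&(np.hypot(W[...,0]-.624,W[...,1]-.181)<.045)
P=W[m];print(tz,len(P),P[:,2].mean(),cv2.minAreaRect(P[:,:2].astype(np.float32)))
m=(abs(z-.076)<.006)&(abs(W[...,0]-.624)<.09)&(abs(W[...,1]-.181)<.07);print('top z',np.median(z[m]))
d=grab('top','t8');cv2.imwrite('pics/t8c.png',cv2.resize(cv2.convertScaleAbs(d['color'][120:280,180:330,::-1],alpha=1.5),None,fx=3.5,fy=3.5,interpolation=cv2.INTER_CUBIC))
E
```

```text
time: 14.0
position: [0.6242, 0.1823, 0.1118]
tool_rot: [-0.128, 3.139, 0.0]
ft_force: [-0.1, 0.5, -1.1]
grip_width: 0.133
t 14.0 pos [0.6242 0.1823 0.1118] F [-0.1  0.5 -1.1] grip 0.133 yAng 94.66 zax [ 5.e-04  2.e-04 -1.e+00]
  tool shift [-0.0004 -0.0004  0.    ] dist 0.0006
0.09229985546126997 135 0.09080670044100732 ((0.6283302903175354, 0.18196849524974823), (0.06067508086562157, 0.043417464941740036), 3.7000732421875)
top z 0.07430352377640204
```

View pics/s8c.png

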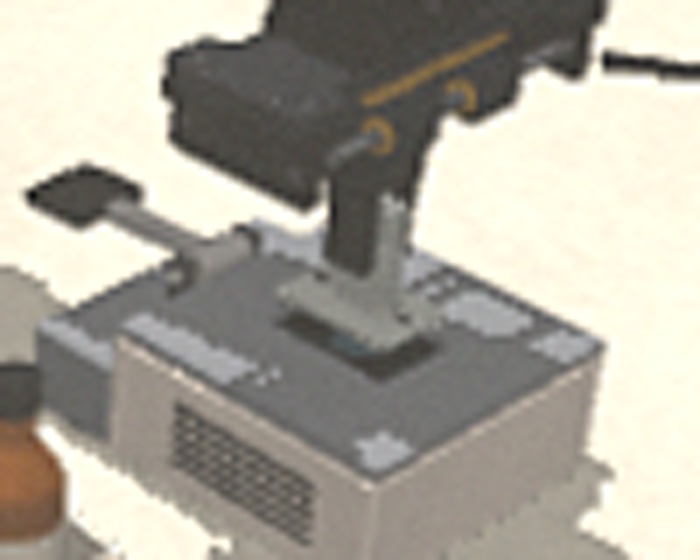

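View pics/t8c.png

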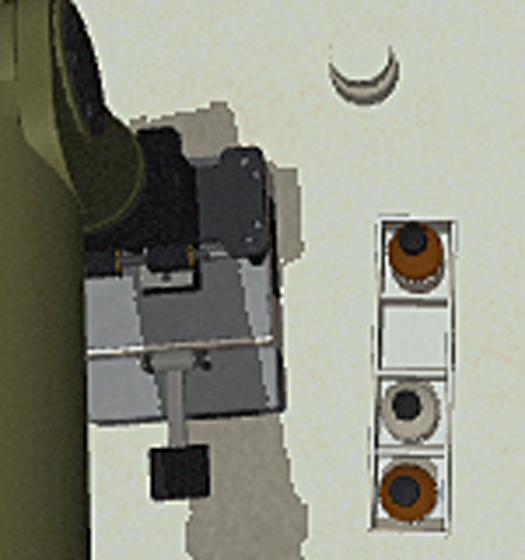

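The plate floats over the window, scene crop (365,310), level and parallel to it. The lever is down at (85,195), and the bottles and jar are unmoved. I'll let it settle, then hand in.

```bash
python3 -m pendant '[[[0,0,0],[0,0,0],1],[[0,0,0],[0,0,0],1],[[0,0,0],[0,0,0],1],[[0,0,0],[0,0,0],1]]'
python3 -c "
from h import *
to([.6246,.182,.1118]); print(abs(monitor.get_state()['qd']).max()); print(order.close_job())"
```

```text
time: 14.6
position: [0.624, 0.1823, 0.1116]
tool_rot: [-0.128, 3.139, 0.0]
ft_force: [-0.3, -0.2, -0.4]
grip_width: 0.133
t 14.6 pos [0.624  0.1823 0.1116] F [-0.3 -0.2 -0.4] grip 0.133 yAng 94.66 zax [ 0.  0. -1.]
  tool shift [-0.0006 -0.0003 -0.0002] dist 0.0007
0.0018739808992989338
the job is handed in; nothing more can be done
None
```

I pressed the lever down until it caught. It stayed down by itself and the shutter came off the window. I then picked the aluminium carrier (not a blue one) out of the tray by its fin, carried it over the bottles, and handed the job in at 14.6 s with it still held over the window.

**Last checks:**
- **Centring:** the carrier is within about 1 mm of the window centre in the scene camera.
- **Direction:** the gripper holds its long side at 4.7°, against a reader yaw I measured as 4.1 to 5.1°.
- **Height:** the underside is about 10 mm above the window frame, worked out from the gripper height and the height at which I gripped the carrier.
- **Stillness:** it hangs upright and still, held at 40 N, with no contact force showing.
- **Bystanders:** the bottles and the jar looked unmoved in the last pictures, judged by eye.

**Disagreement:** the two cameras differed by about 4 mm in x. I therefore compared carrier and window within the same camera. In the last top view the arm hides the window, so that camera could not confirm the final centring.

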